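# Close up the dive-light battery dock

## Robot

A 7-joint arm with a two-finger parallel gripper is mounted at the origin on the work surface. World frame = base frame: x ahead of the robot, y to its left, z up, the work surface at z = 0. Lengths are in m, angles in rad, forces in N, time in s.
With the tool pointing down it reaches from about 0.425 to 0.825 m from the base axis. Payload 3.6 kg.
Tool frame: the origin (TCP) lies midway between the tips of the shut fingers; the grasp point (between the pads) lies 19 mm behind it (manip.grip_point_offset is the distance from the TCP to the grasp point, in m); z points along the fingers, y is the line along which they close (so a half turn about z gives the same grasp; the last joint's range is limited). The gripper opens to 85 mm and grips with 20 to 120 N. Pads are 22 mm wide; open, the fingers measure 114 mm over their backs; the gripper's body (76 mm by 85 mm) begins 54 mm behind the grasp point. The pads swing forward as they close: fully open they stand 13 mm farther back than shut.
Start: joints at [-1.294, 0.615, -0.013, 1.423, 0.008, 1.103, -0.04], TCP at [0.194, 0.62, 0.192] pointing down, gripper open.
Joint ranges: [-3.12, 3.12], [-0.3, 2.06], [-1.34, 1.32], [0.26, 2.42], [-1.36, 4.5], [0.01, 1.98], [-2.84, 2.84]. Speed limits (rad/s): [2.79, 2.79, 3.14, 3.14, 3.14, 3.14, 3.14].

## Interface

Orientations are given as [roll, pitch, yaw] about the fixed x, y, z axes, in that order (R = Rz(yaw) Ry(pitch) Rx(roll)).
In Python, from rig import manip gives the robot as it stands. The module is installed in compiled form; this text tells all that it offers. Calls block until the motion is done:
- manip.goto(position, orientation): joint-space move of the TCP to a pose.
- manip.move_linear(position, rate=0.15, frame=None, guard=None): straight line of the TCP; frame=None keeps the orientation; rate is the mean speed in m/s. With guard (N) it stops when the force on the tool has changed by that much, and returns True; else False.
- manip.movej(angles): joint-space move.
- manip.grip(opening, grasp_force=None): opening from 0.0 (shut) to 1.0 (fully open); grasp_force is the grip in N (None keeps the last); returns when the fingers have stopped.
- manip.sleep(seconds).
- manip.ik(position, orientation): joint angles nearest the present ones, or None.
- manip.state(): the state.
- manip.grab_frame(name): name is "scene" or "top" or "wrist"; returns a dict with "pixels" (480x640x3 uint8, red, green, blue), "fx", "fy", "cx", "cy" (pixels), "dist" ([k1, k2, p1, p2, k3] as OpenCV has them; the pictures are not rectified), "world_to_cam" (4x4, takes a point from world to camera coordinates); the wrist camera has in their place "hand_eye" (4x4, takes a point from camera to tool coordinates, whose origin is the TCP and whose axes are the flange's). Camera axes: x right, y down, z forward; pixel columns grow to the right and rows downward; lengths in m; the calibration is good to about 2 mm. A picture is of the moment at which its call begins: read the wrist's pose just before it. There is no depth.
A pose or a line that the arm cannot do raises manip.Unreachable and nothing moves.
- manip.close_job(): hands the job in; it is judged then, once.
The state is a dict: "clock": time; "q": joint angles; "joint_velocities": joint speeds; "joint_efforts": joint torques, N m; "tcp_pos": TCP position; "eef_rot": TCP orientation; "force": force on the tool from outside, world axes, zero at the start; "wrist_torque": the same for the moment, N m; "grip_width": opening from 0.0 (shut) to 1.0 (fully open); "gripper_force": force on a finger pad.
Only numpy, scipy, OpenCV 4.12 (cv2) and the standard library are available. Lean on these libraries where they do the work, as an engineer would, in place of code of your own. Each camera call takes 0.05 s, during which the arm holds its last target. There are 200 camera calls.

## Task

The dive-light battery pack has been set down loose and askew on its charging dock. Slide it back against the blue fence and along the fence until its contact end butts flush against the grey charger with no gap, and only then swing the steel keeper fully shut behind it. Keep the pack on the plate and upright, and leave everything else on the table as it is.

Things in the scene. Friction and masses are not known exactly. Their poses are not given: they have to be found in the camera images.
- dock: Charging dock screwed to the table. Origin: on the table surface, near the middle of its plate; its z is up, y runs along the dock, x across it (roughly away from the robot). In its frame (mm): aluminium plate x -105..70, y -170..200, top at z 8. Blue fence standing on the plate, x 45..69, y -155..190, top at z 38; its flat inner face is at x 45. Grey charger block, fixed, x -35..45, y 70..190, z 8..78; its flat contact face is at y 70 and looks to -y. Does not move.
- pack: Loose black battery pack with a yellow band at its rear (-y) end and brass contacts at its front (+y) end, a box 80 (x) by 100 (y) by 65 mm high, about 0.4 kg, standing on the dock plate. Origin: centre of its underside; y points out of the contact end, x towards the fence when square, z up. It starts 12 to 32 mm off the fence and 40 to 75 mm off the charger, turned up to 0.25 rad. A straight push at mid height slides it without tipping (it takes about 2 to 6 N).
- home (a point): Where the pack's origin lies when the pack is home, square against fence and charger: fixed on the dock plate's top at dock frame x 5, y 20, z 8 mm.
- keeper (a joint): Angle of the keeper about its vertical pivot, rad: 0 = fully shut (its stop; the bar then points to the dock's -x, across the rear end of the pack, 2.5 mm clear of it when it is home), grows as it swings anticlockwise seen from above; at 1.57 the bar points to the dock's -y, along the fence top. Stop at 2.05; starts between 1.6 and 1.95. It turns lightly (under 1 N at the knob) and stays where it is left. It cannot shut if the pack is not home.
- keeper_pivot (a point): Point on the keeper's pivot axis, at the bar's top surface, dock frame x 57, y -44.5, z 54 mm. The flat steel bar is 24 mm wide, 10 mm thick (z 44..54), and reaches 96 mm from the axis.
- keeper_knob (a point): Centre of the top of the red knob on the keeper: an upright cylinder 20 mm in diameter, 36 mm tall (dock frame z 54..90 mm), 80 mm from the pivot axis. It can be pushed from its side or pinched from above.
- torch: Bystander: black dive torch lying on the table, 200 mm long with its clip, 42 mm thick. Leave alone.
- spool: Bystander: black line spool with white winding, 90 mm in diameter, 42 mm high. Leave alone.
- jar: Bystander: small jar with a blue cap, 64 mm in diameter, 60 mm high. Leave alone.
- pouch: Bystander: grey zipped pouch 200 by 85 by 55 mm. Leave alone.
- cutter: Bystander: orange and yellow line cutter, 100 by 30 by 14 mm, lying on top of the charger block. Leave it there.
- float: Bystander: yellow float marker 105 by 50 by 24 mm. Leave alone.
Mind the look-alikes: they are no part of the job. Leave any green or orange look-alike of the pack alone.

How it is judged:
On the way:
1. the pack butts flush against charger and fence, square and flat on the plate, the keeper not yet shut (x of pack in the frame of dock between 0.0015 and 0.0085 m and y of pack in the frame of dock between 0.0165 and 0.0235 m and z of pack in the frame of dock below 0.012 m and angle between the y axis of pack and the y axis of dock, either way round below 0.03 rad and angle between pack's own z axis and vertical below 0.03 rad and value of joint keeper above 0.5 rad), for 0.2 s.
At the end, for the whole second after the job is handed in: The pack stands at rest flat on the plate, its contact end within 3.5 mm of the charger's face, its side within 3.5 mm of the fence, square within 0.03 rad, and the keeper is shut (within 0.1 rad of its stop) (x of pack in the frame of dock between 0.0015 and 0.0085 m and y of pack in the frame of dock between 0.0165 and 0.0235 m and z of pack in the frame of dock below 0.012 m and angle between the y axis of pack and the y axis of dock, either way round below 0.03 rad and angle between pack's own z axis and vertical below 0.03 rad and value of joint keeper below 0.1 rad and linear speed of pack below 0.01 m/s); the robot touches nothing.
It fails at once if the pack is tipped or lifted off the plate (angle between pack's own z axis and vertical above 0.3 rad or z of pack in the frame of dock above 0.03 m or z of pack in the frame of dock below -0.002 m).
It fails at once if another thing on the table is disturbed (moved more than 20 mm) (distance of any of torch, spool, jar, pouch, cutter, float from where it was at the start of the episode above 0.02 m).
It also fails if it takes over 64 s, if anything falls off the work surface, if the arm or the gripper's body presses on something with over 40 N, if the wrist force passes 120 N, or if a joint passes its speed limit or range.

## Working session

There is one attempt and no reset: what is moved stays moved. The work goes in short steps, each a Python script; the robot and the scene stay as the last script left them, time stands still between calls to the robot, and variables do not carry over. Pictures are saved under pics/ and viewed, at most 10 in all, crops included, and the job is handed in when it is done.

```bash
mkdir -p pics; ls; python3 - <<'E'
from rig import manip
import cv2,numpy as np
for n in("top","scene"):
    f=manip.grab_frame(n); cv2.imwrite(f"pics/{n}0.png",f["pixels"][...,::-1])
    print(n,f["fx"],f["cx"],f["cy"],f["dist"],np.round(f["world_to_cam"],3).tolist())
s=manip.state();print(s["clock"],s["tcp_pos"],s["eef_rot"],s["force"],s["grip_width"],manip.grip_point_offset)
E
```

```text
pics
top 618.6322022434193 308.8510811168354 242.43823140451713 [-0.17085019  0.          0.          0.          0.        ] [[-0.009, -1.0, -0.0, 0.046], [-0.983, 0.009, -0.182, 0.582], [0.182, -0.001, -0.983, 1.418], [0.0, 0.0, 0.0, 1.0]]
scene 502.60273343938303 316.0098349280734 243.389617279255 [-0.12858565  0.          0.          0.          0.        ] [[-0.584, 0.811, 0.003, 0.315], [0.624, 0.451, -0.638, -0.338], [-0.519, -0.372, -0.77, 1.659], [0.0, 0.0, 0.0, 1.0]]
0.1 [0.19419077 0.61947516 0.19061639] [-3.13919682e+00  2.92837030e-05  2.83787882e+00] [-0.59429376  0.07100406 -0.20889571] 0.9971316968508346 0.0187
```

View pics/top0.png

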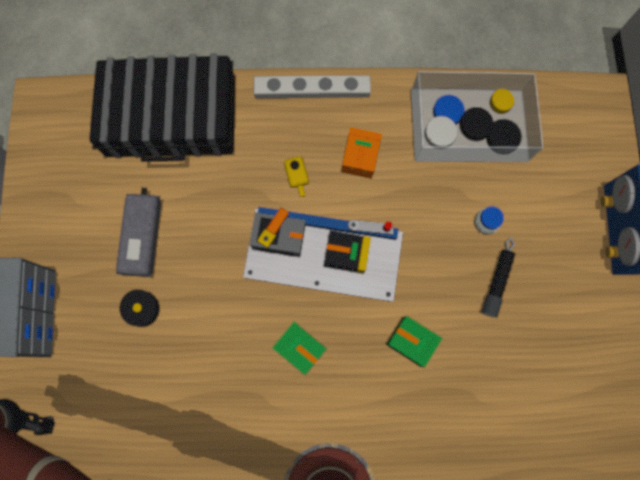

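View pics/scene0.png

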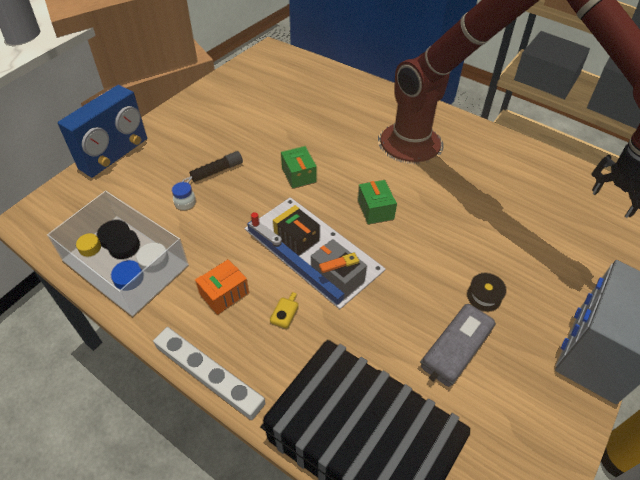

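The top view shows the dock: plate corners at about (253,208), (402,232), (393,300) and (245,278). The pack's yellow band is at about (363,252), the red knob at (388,227) and the pivot near (353,225). Next I'll locate these roughly and look from close above.

```bash
cat > h.py <<'E'
from rig import manip
import cv2,numpy as np
from scipy.spatial.transform import Rotation as R
def pose():
    s=manip.state(); T=np.eye(4); T[:3,:3]=R.from_euler("xyz",s["eef_rot"]).as_matrix(); T[:3,3]=s["tcp_pos"]; return T
def grab(n,save=None):
    T=pose(); f=manip.grab_frame(n)
    f["c2w"]=T@f["hand_eye"] if n=="wrist" else np.linalg.inv(f["world_to_cam"])
    if save: cv2.imwrite(f"pics/{save}.png",f["pixels"][...,::-1])
    return f
def ray(f,px,z):
    "pixels (n,2) -> world points on plane z"
    K=np.array([[f["fx"],0,f["cx"]],[0,f["fy"],f["cy"]],[0,0,1]])
    u=cv2.undistortPoints(np.float64(px).reshape(-1,1,2),K,np.float64(f["dist"])).reshape(-1,2)
    d=np.c_[u,np.ones(len(u))]@f["c2w"][:3,:3].T; o=f["c2w"][:3,3]
    return o+d*((z-o[2])/d[:,2])[:,None]
E
python3 - <<'E'
from h import *
f=grab("top")
np.set_printoptions(precision=4,suppress=True)
P=ray(f,[(253,208),(402,232),(393,300),(245,278)],.008);print(P)
print([np.linalg.norm(P[i]-P[i-1]) for i in range(4)])
K=ray(f,[(388,227)],.09);print(K)
print(ray(f,[(345,250)],.073))
c=P.mean(0)
# pose above pack; camera direction: print hand_eye
w=manip.grab_frame("wrist");print(w["hand_eye"],w["fx"],w["cx"],w["cy"])
for yaw in np.arange(-3,3.1,.5):
    for z in(.3,.35,.4):
        q=manip.ik([.56,.0,z],[np.pi,0,yaw]); print(yaw,z,None if q is None else np.round(q,2))
E
```

```text
[[ 0.6795  0.1785  0.008 ]
 [ 0.6154 -0.1899  0.008 ]
 [ 0.4476 -0.1621  0.008 ]
 [ 0.5046  0.1967  0.008 ]]
[np.float64(0.17583214123797097), np.float64(0.3739192452767205), np.float64(0.17013576998386684), np.float64(0.3633287407097427)]
[[ 0.6111 -0.1446  0.09  ]]
[[ 0.5604 -0.0439  0.073 ]]
[[ 0.0008 -0.9498 -0.3129  0.08  ]
 [ 1.      0.0008  0.      0.0004]
 [ 0.0002 -0.3129  0.9498 -0.1814]
 [ 0.      0.      0.      1.    ]] 352.6325494406821 320.78665151847144 235.3544534764733
-3.0 0.3 [-0.21  0.39  0.27  1.52 -0.11  1.24  1.78]
-3.0 0.35 [-0.26  0.37  0.33  1.42 -0.12  1.37  1.79]
-3.0 0.4 [-0.29  0.36  0.4   1.3  -0.14  1.5   1.81]
-2.5 0.3 [-0.13  0.39  0.14  1.52 -0.06  1.24  2.23]
-2.5 0.35 [-0.17  0.36  0.2   1.41 -0.07  1.37  2.24]
-2.5 0.4 [-0.2   0.35  0.25  1.3  -0.09  1.5   2.26]
-2.0 0.3 [-0.02  0.39 -0.03  1.51  0.01  1.24  2.66]
-2.0 0.35 [-0.06  0.36  0.03  1.41 -0.01  1.37  2.68]
-2.0 0.4 [-0.09  0.35  0.08  1.3  -0.03  1.5   2.7 ]
-1.5 0.3 [-0.68  0.58  1.14  1.53 -0.53  1.37 -2.57]
-1.5 0.35 [-0.68  0.54  1.14  1.43 -0.49  1.48 -2.62]
-1.5 0.4 [-0.66  0.52
[... 750 characters left out ...]
2 -0.26  1.39 -0.35]
1.0 0.4 [-0.47  0.4   0.71  1.31 -0.26  1.52 -0.36]
1.5 0.3 [-0.39  0.42  0.54  1.52 -0.22  1.26  0.11]
1.5 0.35 [-0.41  0.4   0.58  1.42 -0.22  1.38  0.11]
1.5 0.4 [-0.43  0.39  0.63  1.31 -0.23  1.51  0.11]
2.0 0.3 [-0.33  0.41  0.45  1.52 -0.18  1.25  0.57]
2.0 0.35 [-0.36  0.39  0.5   1.42 -0.19  1.38  0.57]
2.0 0.4 [-0.38  0.38  0.55  1.31 -0.2   1.51  0.58]
2.5 0.3 [-0.29  0.4   0.38  1.52 -0.15  1.25  1.04]
2.5 0.35 [-0.32  0.38  0.44  1.42 -0.16  1.38  1.05]
2.5 0.4 [-0.35  0.37  0.51  1.3  -0.18  1.51  1.06]
3.0 0.3 [-0.24  0.4   0.31  1.52 -0.12  1.25  1.51]
3.0 0.35 [-0.28  0.38  0.37  1.42 -0.14  1.37  1.52]
3.0 0.4 [-0.32  0.37  0.44  1.3  -0.15  1.5   1.54]
```

```bash
python3 - <<'E'
from h import *
manip.goto([.62,-.02,.25],[np.pi,0,2.98]); manip.grip(0.0)
f=grab("wrist","w1"); np.save("w1.npy",f,allow_pickle=True)
print(manip.state()["clock"],pose())
E
```

```text
3.7333 [[-9.86967444e-01  1.60920059e-01  1.10960099e-05  6.20001292e-01]
 [ 1.60920059e-01  9.86967443e-01  1.25986510e-05 -2.00138057e-02]
 [-8.92402491e-06  1.42200289e-05 -1.00000000e+00  2.50003827e-01]
 [ 0.00000000e+00  0.00000000e+00  0.00000000e+00  1.00000000e+00]]
```

View pics/w1.png

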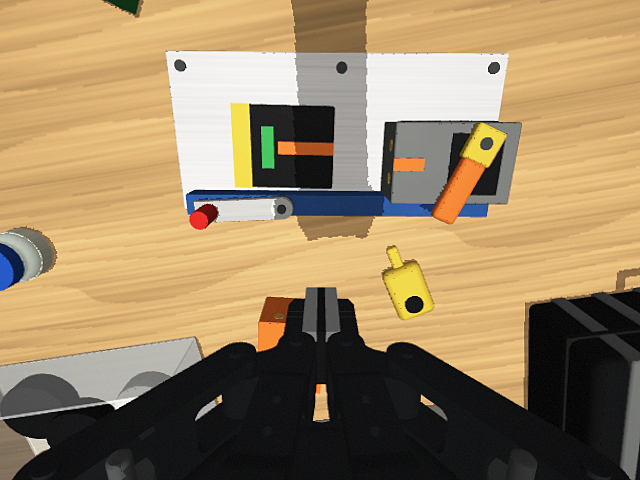

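The wrist view shows the plate's front corners at (166,52) and (508,55). The pack top spans (232,104) to (334,187), the knob top is at (198,218), the pivot at (282,208), and the charger's contact edge at about column 385-396. I'll measure from masks.

```bash
python3 - <<'E'
from h import *
np.set_printoptions(precision=4,suppress=True)
f=np.load("w1.npy",allow_pickle=True).item(); im=f["pixels"]; g=im.min(2).astype(int); mx=im.max(2).astype(int)
hsv=cv2.cvtColor(im,cv2.COLOR_RGB2HSV); sub=lambda m:max(cv2.findContours(m.astype(np.uint8),0,1)[0],key=cv2.contourArea)
# dock yaw from plate front edge: white transitions per column, and side edges per row
white=(mx>120)&(hsv[...,1]<40)
cols=[c for c in range(175,500,4) if not 285<c<375]
e=np.array([(c,np.argmax(white[30:90,c])+30-.5) for c in cols]); E=ray(f,e,.008)
vx,vy,x0,y0=cv2.fitLine(np.float32(E[:,:2]),cv2.DIST_HUBER,0,.001,.001).ravel(); v=np.array([vx,vy])*np.sign(vy)
rows=range(62,130,4)
L=ray(f,[(np.argmax(white[r,150:230])+149.5,r) for r in rows],.008); Rr=ray(f,[(600-np.argmax(white[r,600:400:-1])+.5,r) for r in range(62,112,4)],.008)
yaw=np.arctan2(-v[0],v[1]); ex=np.array([np.cos(yaw),np.sin(yaw)]); ey=v
yl=np.median(L[:,:2]@ey); yr=np.median(Rr[:,:2]@ey); xf=np.dot([x0,y0],ex)
print("yaw",yaw,"len",yr-yl)
O=ex*(xf+.105)+ey*((yl+.170+yr-.200)/2); print("O",O)
D=np.array([*O,yaw]); np.save("dock.npy",D)
todock=lambda P:(P[:,:2]-O)@np.c_[ex,ey]
# pack top
m=np.zeros(g.shape,bool); m[92:190,222:345]=((mx<90)|(hsv[...,1]>90))[92:190,222:345]; m[100:190,340:]=0
c=sub(m); r=cv2.boxPoints(cv2.minAreaRect(c)); print(r); B=todock(ray(f,r,.073)); print("pack corners dock mm",B*1e3, np.linalg.norm(B-np.roll(B,1,0),axis=1))
b=sub((hsv[...,0]>100)&(hsv[...,0]<130)&(hsv[...,1]>120)&(np.indices(g.shape)[0]<225)&(np.indices(g.shape)[0]>150)&(np.indices(g.shape)[1]>150)); print("fence top px",cv2.boundingRect(b))
print("fence inner edge",todock(ray(f,[(300,192),(370,193)],.038))*1e3)
print("charger front-edge top",todock(ray(f,[(396,122),(392,203)],.078))*1e3)
k=sub((hsv[...,1]>150)&((hsv[...,0]<5)|(hsv[...,0]>175))&(np.indices(g.shape)[1]<225)); print("knob",cv2.boundingRect(k))
print("knob top",todock(ray(f,[(198,219)],.09))*1e3,"pivot",todock(ray(f,[(282,208)],.054))*1e3)
cv2.imwrite("pics/crop.png",cv2.resize(im[90:235,160:420,::-1],None,fx=3,fy=3,interpolation=2))
E
```

```text
yaw -0.16817078 len 0.3672772799345113
O [ 0.5781 -0.0115]
[[228.7308 186.7687]
 [230.0028 102.8182]
 [334.1758 104.3966]
 [332.9038 188.347 ]]
pack corners dock mm [[ 29.2683 -95.2857]
 [-50.857  -87.8987]
 [-50.341   10.9354]
 [ 30.0456  11.2022]] [0.1065 0.0805 0.0988 0.0804]
fence top px (186, 190, 249, 26)
fence inner edge [[ 41.0417 -24.6013]
 [ 41.6253  54.4247]]
charger front-edge top [[-34.8464  69.865 ]
 [ 43.8178  71.7446]]
knob (190, 204, 28, 26)
knob top [[  58.9057 -123.9612]] pivot [[ 55.7869 -43.6355]]
```

View pics/crop.png

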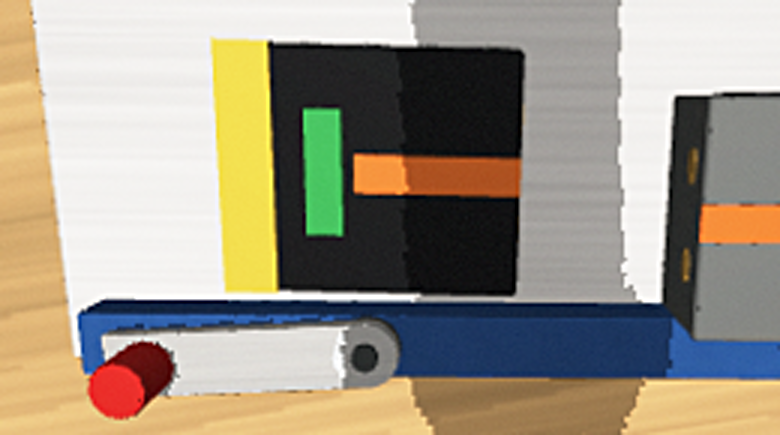

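The pack is near dock (-10,-40) mm and almost square, and the dock checks agree within about 3 mm. Now the two-finger push to the fence, then along it to the charger.

```bash
cat >> h.py <<'E'
D=np.load("dock.npy") if __import__("os").path.exists("dock.npy") else np.zeros(3)
C,S=np.cos(D[2]),np.sin(D[2])
def w(x,y,z): "dock mm -> world m"; return [D[0]+(C*x-S*y)/1e3, D[1]+(S*x+C*y)/1e3, z/1e3]
def dk(p): d=(np.array(p[:2])-D[:2])*1e3; return np.round([C*d[0]+S*d[1],-S*d[0]+C*d[1],p[2]*1e3],1)
YX=D[2]+np.pi; YY=D[2]+np.pi/2      # tool yaws: fingers spread along dock y / dock x
def rep(t,hit=None): s=manip.state(); print(t,hit,dk(s["tcp_pos"]),np.round(s["force"],1),round(s["clock"],1))
E
python3 - <<'E'
from h import *
manip.goto(w(-95,-40,150),[np.pi,0,YX]); manip.grip(.6)
manip.move_linear(w(-95,-40,30)); rep("down")
h=manip.move_linear(w(-42,-40,30),rate=.03,guard=12); rep("fence",h)
manip.move_linear(w(-80,-40,30)); manip.move_linear(w(-80,-40,130),rate=.25)
manip.goto(w(5,-135,130),[np.pi,0,YY]); manip.grip(.35)
manip.move_linear(w(5,-135,30)); rep("down")
h=manip.move_linear(w(5,-37,30),rate=.04,guard=12); rep("charger",h)
manip.move_linear(w(5,-75,30)); rep("back")
E
```

```text
down None [-94.4 -40.   30.6] [ 0.1 -0.8  0.5] 6.0
fence True [-56.4 -40.   30.2] [-0.5 -0.6  4.2] 7.2
down None [   5.8 -135.4   30.8] [ 0.6  0.4 -0.6] 10.2
charger False [  4.8 -40.9  30.4] [-2.  -6.7  1.1] 12.8
back None [  5.  -73.9  30. ] [0.3 0.4 0.4] 13.2
```

```bash
python3 - <<'E'
from h import *
manip.move_linear(w(5,-75,130),rate=.25)
manip.goto(w(-80,12,130),[np.pi,0,YX]); manip.grip(.6)
manip.move_linear(w(-80,12,32))
h=manip.move_linear(w(-60,12,32),rate=.03); rep("pre",h)
h=manip.move_linear(w(-40,12,32),rate=.015,guard=18); rep("fence",h)
manip.sleep(.3); rep("hold")
manip.move_linear(w(-80,12,32)); manip.move_linear(w(-80,12,130),rate=.25)
manip.goto(w(60,0,230),[np.pi,0,YX]); manip.grip(0.)
f=grab("wrist","w2"); np.save("w2.npy",f,allow_pickle=True); rep("")
cv2.imwrite("pics/crop2.png",cv2.resize(f["pixels"][60:260,150:450,::-1],None,fx=2.6,fy=2.6,interpolation=2))
E
```

```text
pre False [-60.3  12.   31.9] [-1.3 -0.  -0.2] 16.8
fence False [-40.1  12.   32. ] [-0.2 -0.2 -0.2] 18.3
hold None [-40.  12.  32.] [-0.  -0.3  0.8] 18.6
 None [ 59.9   0.  230. ] [ 0.2 -0.5 -1.1] 20.8
```

View pics/crop2.png

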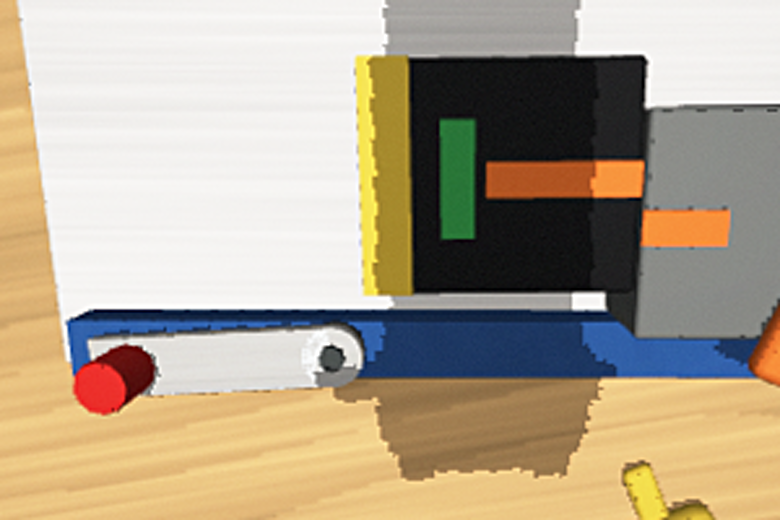

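The pack looks flush with the charger, but its long side is still about 15 mm off the fence (pack bottom edge at crop row 293, charger's at 336). I'll measure before pushing again.

```bash
python3 - <<'E'
from h import *
f=np.load("w2.npy",allow_pickle=True).item()
px=lambda *p:np.array(p)/2.6+[150,60]
for n,p,z in[("pack",[(357,55),(647,57),(632,292),(364,295)],.073),("charger",[(650,107),(637,336)],.078),("fence",[(300,320),(500,320)],.038),("knob",[(100,387)],.09),("pivot",[(330,358)],.054),("plate corner",[(20,0)],.008)]:
    for q in ray(f,px(*p),z): print(n,dk(q))
# track how the first two pushes look: finger footprint with the shut fingers
s=manip.state(); print(s["grip_width"],np.round(s["eef_rot"],3))
E
```

```text
pack [-51.4 -29.1  73. ]
pack [-50.7  69.   73. ]
pack [28.1 69.3 73. ]
pack [ 29.3 -29.   73. ]
charger [-34.8  70.2  78. ]
charger [43.4 71.2 78. ]
fence [ 44.6 -58.4  38. ]
fence [44.5 23.3 38. ]
knob [  59.9 -123.1   90. ]
pivot [ 56.9 -44.8  54. ]
plate corner [ -76.5 -167.     8. ]
0.002962456828020955 [3.142 0.    2.973]
```

```bash
python3 - <<'E'
from h import *
manip.goto(w(-80,15,120),[np.pi,0,YX]); manip.grip(.45); print(manip.state()["grip_width"])
manip.move_linear(w(-80,15,32))
for x in(-64,-60,-56,-52,-48):
    h=manip.move_linear(w(x,15,32),rate=.03,guard=25); rep("p",h)
a=grab("wrist")["pixels"][60:380,120:520]; b=grab("scene")["pixels"]
b=cv2.resize(b[190:310,240:390],(400,320),interpolation=2)
cv2.imwrite("pics/chk.png",np.hstack([a,b])[...,::-1])
E
```

```text
0.4495085141332315
p False [-64.2  14.9  31.9] [-0.1  0.6 -0.5] 23.4
p False [-59.4  15.   32.2] [ 0.7 -0.5  0.6] 23.7
p False [-57.8  15.   32.1] [-2.7  0.9  4.8] 24.0
p False [-54.7  15.1  32.2] [-4.3  1.5  7.4] 24.3
p False [-55.   15.   32.1] [-10.6   1.   13.9] 24.6
```

View pics/chk.png

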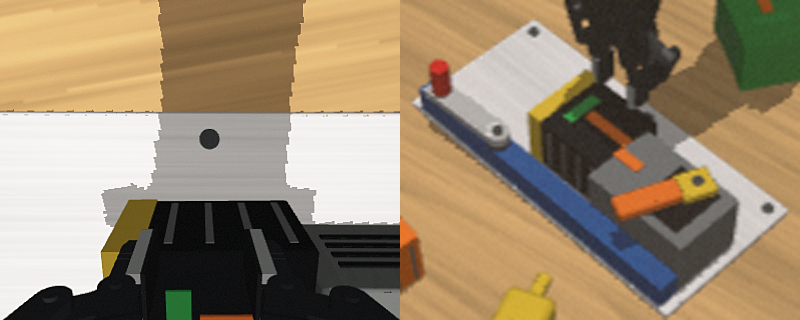

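The wrist half shows both fingers against the pack's -x face. The scene half shows the pack still upright and the fingers on it, with a gap at the fence. The reading is about 10 N in x and 14 N in z, so I'll check the pose and whether the pack is moving.

```bash
python3 - <<'E'
from h import *
def yel(): # rear yellow band centroid in scene/top camera (px)
    f=grab("top"); h=cv2.cvtColor(f["pixels"],cv2.COLOR_RGB2HSV)[200:290,325:400]
    m=((h[...,0]>20)&(h[...,0]<35)&(h[...,1]>120)).astype(np.uint8); M=cv2.moments(m,True)
    return np.round([M["m10"]/M["m00"]+325,M["m01"]/M["m00"]+200,M["m00"]],1)
s=manip.state(); print(np.round(s["eef_rot"],3),np.round(s["wrist_torque"],2),np.round(s["force"],1),yel())
for x,z in((-48,32),(-48,38),(-44,38)):
    h=manip.move_linear(w(x,15,z),rate=.03,guard=25); manip.sleep(.2); rep((x,z),h); s=manip.state(); print(np.round(s["eef_rot"],3),np.round(s["wrist_torque"],2),yel())
E
```

```text
Traceback (most recent call last):
ZeroDivisionError: float division by zero
```

```bash
cat >> h.py <<'E'
def yel():
    "lowest-left pixels of pack's yellow band in the scene view -> centroid"
    f=grab("scene"); h=cv2.cvtColor(f["pixels"],cv2.COLOR_RGB2HSV)[205:252,275:320]
    m=((h[...,0]>20)&(h[...,0]<35)&(h[...,1]>120)).astype(np.uint8); M=cv2.moments(m,True); a=max(M["m00"],1)
    return np.round([M["m10"]/a+275,M["m01"]/a+205,M["m00"]],1)
E
python3 - <<'E'
from h import *
def r(t,h=None): rep(t,h); s=manip.state(); print("  ",np.round(s["eef_rot"],3),np.round(s["wrist_torque"],2),yel())
r("now")
for x,z in((-48,32),(-48,38),(-44,38)):
    h=manip.move_linear(w(x,15,z),rate=.03,guard=25); manip.sleep(.2); r((x,z),h)
E
```

```text
now None [-55.   15.   32.1] [-10.1   1.2  13.4] 24.7
   [ 3.141 -0.014  2.974] [0.37 2.24 0.05] [297.7 230.3 221. ]
(-48, 32) False [-55.   15.   32.2] [-10.3   2.   13.1] 25.2
   [ 3.141 -0.014  2.974] [0.32 2.24 0.07] [297.6 230.4 221. ]
(-48, 38) False [-47.8  15.   37.8] [-0.5  0.2 -0.2] 25.8
   [-3.141  0.     2.973] [-0.02 -0.01 -0.  ] [297.4 230.5 215. ]
(-44, 38) False [-44.1  15.   38. ] [1.  0.2 0.5] 26.4
   [-3.142 -0.     2.973] [-0.04  0.05  0.03] [296.7 231.3 206. ]
```

```bash
python3 - <<'E'
from h import *
a=grab("wrist")["pixels"][60:360,120:520]; b=grab("scene")["pixels"]
b=cv2.resize(b[185:290,235:375],(800,600),interpolation=2)[:,:]
cv2.imwrite("pics/chk2.png",np.vstack([cv2.resize(a,(400,300))[:, :],cv2.resize(b,(400,300))])[...,::-1])
E
```

```text
(no output)
```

View pics/chk2.png

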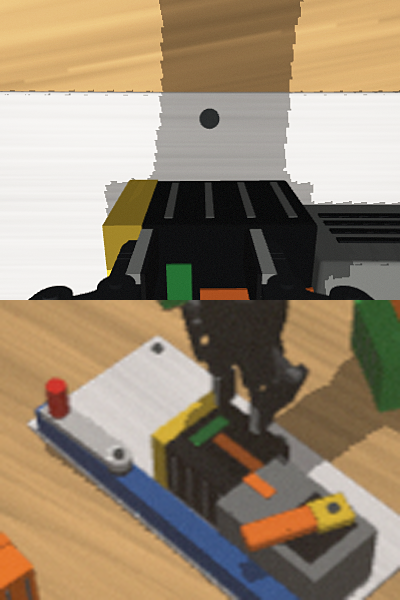

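```bash
python3 - <<'E'
from h import *
f=grab("scene")
for z in(.03,.04,.05,.06,.07,.08,.09): print(z,[dk(p)[:2] for p in ray(f,[(325,230.5),(313,219)],z)])
rep("")
# pack top corners in the scene, from contour of dark/yellow is hard; knob top as calibration check
h=cv2.cvtColor(f["pixels"],cv2.COLOR_RGB2HSV)[205:235,240:265]; m=(h[...,1]>150)&((h[...,0]<6)|(h[...,0]>174)); yy,xx=np.nonzero(m); print(xx.min()+240,xx.max()+240,yy.min()+205,yy.max()+205,[dk(p) for p in ray(f,[((xx.min()+xx.max())/2+240,yy.min()+207)],.09)])
E
```

```text
0.03 [array([-70.7,   9.1]), array([-77. , -44.1])]
0.04 [array([-64.3,  15.2]), array([-70.6, -37.5])]
0.05 [array([-58. ,  21.2]), array([-64.2, -31. ])]
0.06 [array([-51.7,  27.2]), array([-57.8, -24.4])]
0.07 [array([-45.4,  33.3]), array([-51.5, -17.9])]
0.08 [array([-39. ,  39.3]), array([-45.1, -11.3])]
0.09 [array([-32.7,  45.3]), array([-38.7,  -4.8])]
 None [-44.  15.  38.] [-0.6  0.5 -0.8] 26.6
251 258 213 225 [array([  61.3, -123.2,   90. ])]
```

The fingers aren't pushing: they're over or in the pack's top edge with no load, and pack is unmoved. Partly open, the pads sit too high. I'll back out and push with shut fingers lower down, with the pads at the pack's mid height.

```bash
python3 - <<'E'
from h import *
manip.move_linear(w(-85,15,38)); print(yel())
manip.grip(0.); manip.move_linear(w(-85,20,20)); rep("low")
for x in(-66,-62,-58,-54,-50):
    h=manip.move_linear(w(x,20,20),rate=.03,guard=20); rep("p",h); print(yel())
    if h: break
E
```

```text
[298.1 229.9 228. ]
low None [-85.8  20.1  19.5] [-0.7 -0.2 -0.4] 27.8
p False [-66.3  20.   19.9] [ 0.8 -0.2 -0.2] 28.5
[298.  229.9 227. ]
p False [-62.1  20.   19.9] [-0.3  0.5  0.6] 28.9
[297.8 230.2 226. ]
p False [-58.6  20.   19.7] [-2.3  0.1  0.7] 29.2
[296.9 230.2 216. ]
p False [-53.3  20.   20. ] [-1.8  1.3 -1.3] 29.5
[295.6 230.6 206. ]
p False [-49.3  20.   20. ] [-1.6  0.1 -0.8] 29.9
[295.1 230.5 199. ]
```

```bash
python3 - <<'E'
from h import *
for x in(-47,-44,-41):
    h=manip.move_linear(w(x,20,20),rate=.02,guard=12); rep("p",h); print(yel())
    if h: break
manip.move_linear(w(-85,20,20)); manip.move_linear(w(-85,20,110),rate=.25)
manip.goto(w(5,-85,110),[np.pi,0,YY]); manip.move_linear(w(5,-85,20))
manip.move_linear(w(5,-50,20),rate=.08)
for y in(-45,-42,-39):
    h=manip.move_linear(w(5,y,20),rate=.02,guard=12); rep("y",h)
    if h: break
manip.move_linear(w(5,-85,20)); manip.move_linear(w(5,-85,110),rate=.25)
manip.goto(w(60,0,230),[np.pi,0,YX])
f=grab("wrist","w3"); np.save("w3.npy",f,allow_pickle=True); rep("")
cv2.imwrite("pics/crop3.png",cv2.resize(f["pixels"][60:260,150:450,::-1],None,fx=2.6,fy=2.6,interpolation=2))
E
```

```text
p False [-46.8  20.   20. ] [-3.9  0.9 -0.9] 30.2
[294.3 231.1 201. ]
p False [-47.   20.   19.9] [-6.8  0.9  3.9] 30.6
[294.3 231.  203. ]
p False [-47.3  20.1  19.6] [-11.2   1.3   7.8] 30.9
[294.3 231.  202. ]
y False [  5.  -45.1  20. ] [ 0.4 -0.6  0.5] 34.6
y False [  5.  -41.8  20. ] [ 0.1 -0.5  0.5] 34.9
y False [  5.  -41.3  20.1] [-2.2 -5.  -0.8] 35.2
 None [ 58.8  -0.4 228.1] [-0.5 -0.4 -0.1] 37.2
```

View pics/crop3.png

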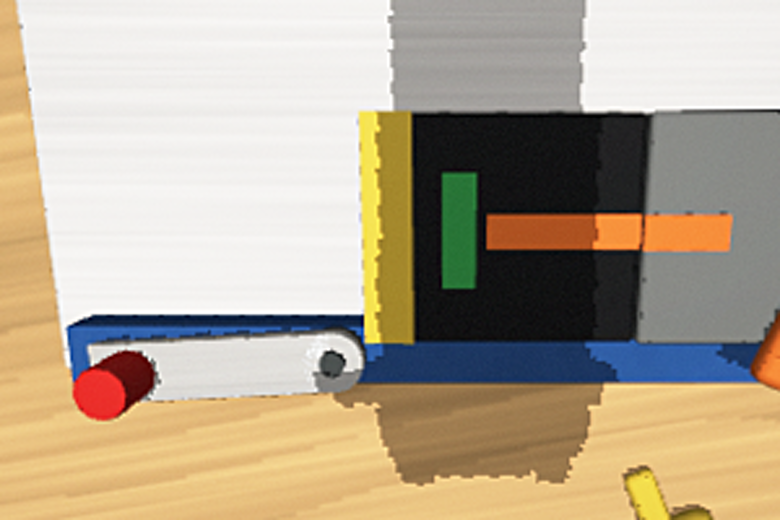

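The pack is home: its orange stripe lines up with the charger's, there is no gap at charger or fence, and the end stops were felt at both. Now I'll pinch the knob and swing the keeper along its arc.

```bash
python3 - <<'E'
from h import *
kn=lambda t,z,r=80:w(57-r*np.cos(t),-44.5-r*np.sin(t),z)
manip.goto(kn(1.61,150),[np.pi,0,YY]); manip.grip(.6)
manip.move_linear(kn(1.61,61)); rep("at knob"); manip.grip(0.,20); s=manip.state(); print(s["grip_width"],s["gripper_force"]); rep("pinched")
for t in np.r_[np.arange(1.4,.1,-.2),.1,0.,-.04]:
    h=manip.move_linear(kn(t,61),rate=.07,guard=25); rep(round(t,2),h)
    if h: break
E
```

```text
at knob None [  60.9 -124.9   61.8] [-0.2  0.1  0.5] 39.5
-0.0037254104743889593 0.0
pinched None [  60.2 -124.4   61.1] [ 0.2 -0.2  0.1] 40.1
1.4 False [  43.5 -123.3   61.1] [0.1 0.3 0.7] 40.5
1.2 False [  28.4 -119.    61.1] [ 0.4 -0.1  0.1] 40.9
1.0 False [  14.  -111.6   61.1] [ 0.2 -0.5  0.2] 41.2
0.8 False [   1.2 -101.4   61. ] [-0.  -0.5  0. ] 41.6
0.6 False [ -9.3 -88.9  61. ] [ 0.5  0.8 -1.6] 42.0
0.4 False [-16.9 -74.8  60.9] [ 0.1 -0.   0. ] 42.4
0.2 False [-21.5 -59.5  60.9] [-0.1  0.4 -0.6] 42.7
0.1 False [-22.7 -51.8  60.9] [-0.4 -0.  -1.2] 43.0
0.0 False [-23.  -43.7  60.9] [ 0.7 -0.7  0.4] 43.3
-0.04 False [-22.9 -41.1  61. ] [ 0.1  0.1 -0.8] 43.5
```

The fingers closed on nothing (grip width about 0). I'll back off and find the knob again.

```bash
cat >> h.py <<'E'
def knob(f):
    h=cv2.cvtColor(f["pixels"],cv2.COLOR_RGB2HSV); m=((h[...,1]>150)&((h[...,0]<5)|(h[...,0]>175))&(h[...,2]>140)).astype(np.uint8)
    c=[c for c in cv2.findContours(m,0,1)[0] if cv2.contourArea(c)>40]
    return [(np.round(cv2.minEnclosingCircle(k)[0]),round(cv2.minEnclosingCircle(k)[1],1),dk(ray(f,[cv2.minEnclosingCircle(k)[0]],.09)[0])) for k in c]
E
python3 - <<'E'
from h import *
manip.move_linear(w(-23,-60,61)); manip.move_linear(w(-23,-60,150),rate=.25)
manip.goto(w(60,-60,230),[np.pi,0,YX]); f=grab("wrist","w4"); rep("")
print(knob(f))
print("before",knob(np.load("w3.npy",allow_pickle=True).item()),knob(np.load("w1.npy",allow_pickle=True).item()))
cv2.imwrite("pics/crop4.png",cv2.resize(f["pixels"][40:260,150:500,::-1],None,fx=2.2,fy=2.2,interpolation=2))
E
```

```text
None [ 59.  -59.7 228.7] [ 0.1 -0.4 -0.7] 45.5
[(array([252., 210.]), 10.1, array([  59.6, -124. ,   90. ]))]
before [(array([188., 211.]), 10.6, array([  59.7, -123.4,   90. ]))] [(array([199., 220.]), 9.6, array([  59.7, -123.3,   90. ]))]
```

View pics/crop4.png

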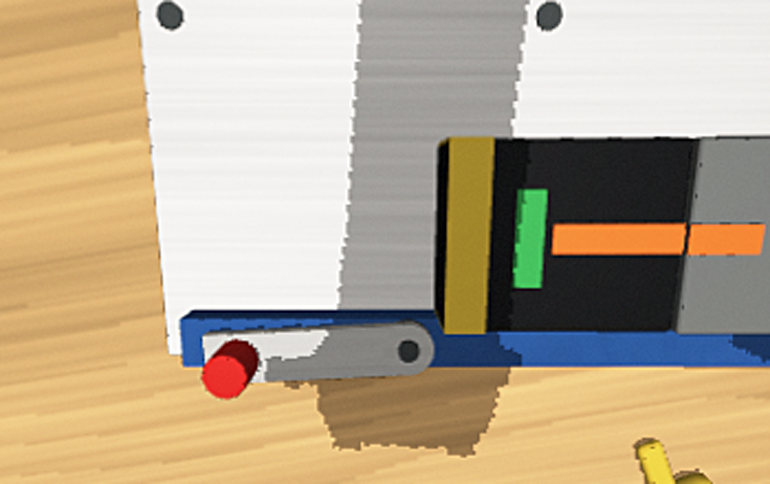

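The knob hasn't moved, at dock (59.7,-123.5). The fingers' true tips are evidently about 33 mm short of the nominal TCP: they missed the knob at TCP z 61 and rode over the pack at z 38. I'll redo the pinch at TCP z 27.

```bash
python3 - <<'E'
from h import *
kn=lambda t,z,r=80:w(57-r*np.cos(t),-44.5-r*np.sin(t),z)
manip.goto(kn(1.605,125),[np.pi,0,YY]); manip.grip(.6)
h=manip.move_linear(kn(1.605,27),guard=15); rep("at knob",h); manip.grip(0.,20); s=manip.state(); print(s["grip_width"],s["gripper_force"])
if not h and s["grip_width"]>.12:
    for t in np.r_[np.arange(1.4,.1,-.2),.1,0.,-.02]:
        h=manip.move_linear(kn(t,27),rate=.07,guard=25)
        if h: rep(t,h); break
    rep("end"); manip.grip(.5); manip.move_linear(w(-23,-44.5,130),rate=.25)
    manip.goto(w(60,-60,230),[np.pi,0,YX]); f=grab("wrist","w5"); print(knob(f)); rep("")
    cv2.imwrite("pics/crop5.png",cv2.resize(f["pixels"][40:260,150:500,::-1],None,fx=2.2,fy=2.2,interpolation=2))
E
```

```text
at knob False [  60.6 -124.9   27.9] [-1.   0.   0.3] 47.9
0.22215335427414368 20.3830423951149
end None [-23.9 -41.4  27.3] [-0.1 -1.5  9.1] 51.7
[(array([332., 116.]), 11.0, array([-23.7, -49.6,  90. ]))]
 None [ 59.  -59.5 228.5] [-0.   0.2  0.4] 53.8
```

View pics/crop5.png

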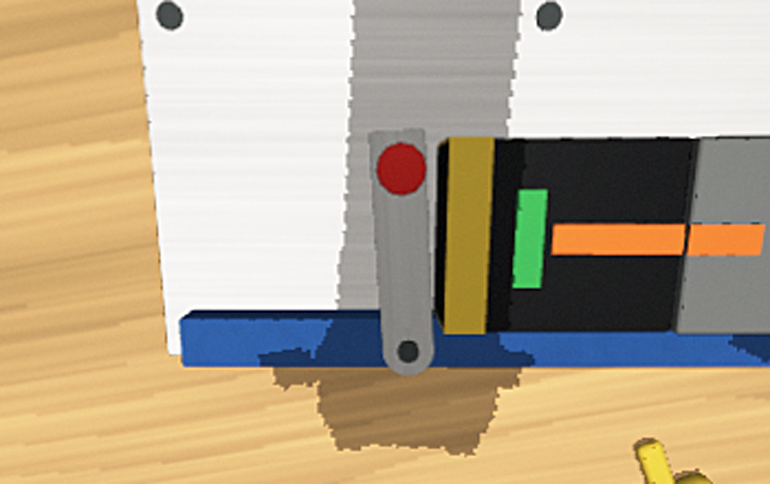

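The keeper lies across the pack's rear, with the knob at crop (401,168) and the pivot at (408,351). I'll compute the remaining angle and confirm the pack.

```bash
python3 - <<'E'
from h import *
f=grab("wrist"); px=lambda *p:np.array(p)/2.2+[150,40]
for n,p,z in[("bar left",[(370,132),(383,345)],.054),("bar right",[(425,130),(432,330)],.054),("pivot",[(408,351)],.054),("pack rear",[(447,140),(444,332)],.073),("pack front",[(696,139),(676,332)],.073),("knob",[(401,168)],.09)]:
    q=[dk(a) for a in ray(f,px(*p),z)]; print(n,q, np.round(np.arctan2(*(q[1]-q[0])[[1,0]]),3) if len(q)>1 else "")
rep("")
E
```

```text
bar left [array([-38.3, -61.7,  54. ]), array([ 54.1, -55.8,  54. ])] 0.064
bar right [array([-39.1, -38.1,  54. ]), array([ 47.1, -33.1,  54. ])] 0.058
pivot [array([ 57. , -44.1,  54. ])] 
pack rear [array([-34.3, -30.2,  73. ]), array([ 44.4, -29.2,  73. ])] 0.013
pack front [array([-34.3,  70.5,  73. ]), array([44.5, 72.2, 73. ])] 0.022
knob [array([-23.4, -49.3,  90. ])] 
 None [ 59.1 -59.5 228.7] [-0.2  0.2 -0. ] 53.9
```

The keeper is about 0.05 rad from its stop, which is inside tolerance but not fully shut. There's time for one light nudge from behind the knob.

```bash
python3 - <<'E'
from h import *
manip.goto(w(-23,-88,110),[np.pi,0,YY]); manip.grip(0.)
manip.move_linear(w(-23,-88,33),rate=.25); rep("down")
h=manip.move_linear(w(-23,-64,33),rate=.05,guard=8); rep("nudge",h)
manip.move_linear(w(-23,-85,33),rate=.2); manip.move_linear(w(-23,-85,110),rate=.25); rep("up")
manip.goto(w(40,-85,200),[np.pi,0,YX]); f=grab("wrist"); print(knob(f)); rep("")
E
```

```text
down None [-22.8 -88.4  33.1] [0.1 0.  0.4] 55.9
nudge False [-22.4 -65.6  33.9] [-1. -5.  4.] 56.6
up None [-22.8 -83.  110.6] [0.4 0.2 0.2] 57.3
[(array([371., 142.]), 11.5, array([-23.9, -44.4,  90. ]))]
 None [ 39.  -84.5 198.6] [-0.4 -0.1 -0.2] 58.5
```

The knob is now at dock (-23.9,-44.4), against the stop at (-23,-44.5). Handing in.

```bash
python3 -c "
from rig import manip
print(manip.close_job())"
```

```text
the job is handed in; nothing more can be done
None
```

The pack is home, flush against the fence and the charger, the keeper was then swung shut to its stop, and the job was handed in at about 58.5 s of the 64 s limit; the hand-in returned no verdict.

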